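# Shim a bonding jig and hold it pressed

## Task

Set up the bonding jig: with its channel still empty, turn the knob until the pointer lines up with the index mark on the ring, which sets the stop. Then stand spacer plates upright and square across the channel between stop and spring slide, two or three, as many as it takes for the slide, pushed by its post, to come up against them in the last centimetre and a half before its end of travel (too few: it reaches its end without pressing them; too many: it stays well short). Finish while holding the slide pushed in, squeezing the plates firmly against the stop with several newtons: do not let go, as it springs back, and leave the other things on the bench alone.

Things in the scene. Friction and masses are not known exactly. Their poses are not given: they have to be found in the camera images.
- jig: bonding jig, fixed: aluminium base plate 90 (x) x 270 (y) x 8 mm with a straight channel along its own y. Origin on the bench under the channel's middle line, z up, +y from the spring slide (at the -y end) past the stop to the knob. The knob's grey housing, 78 mm square and 30 mm high above the bench, is centred at y +125 mm, x 0
- channel (a point): point on the channel's floor, 8 mm above the bench, at the jig's x 0, y 0; same axes as the jig. The channel is 50 mm wide (x) between two side walls 8 mm thick, whose tops are 22 mm above the bench; it runs from y -86 to +74 mm
- knob (a joint): black pointer knob, upright axis; value: angle (rad) of its pointer end, 0 along the jig's +x, growing counter-clockwise from above; range -0.2 to 1.7, starts at 0 to 0.1. Stiff (0.35 N m), stays where left. Drives the stop by rack and pinion: 16 mm in jig +y (wider gap) per rad
- knob_grip (a point): on the knob's axis at grip height, 64 mm above the bench. The knob is here an upright bar 14 mm thick, 44 mm long (19 mm behind to 25 mm ahead of the axis), from 42 to 74 mm above the bench, on a disc 50 mm wide. Its x axis points along the bar to the pointer end, which has a white line
- index (a joint): angle (rad) of the index mark on the flat ring round the knob, counted like the knob's angle, 0.4 to 1.4. Not to be moved (very stiff)
- index_mark (a point): the index mark, a small dark raised tooth (9 x 5 mm) on the light ring round the knob, 32 mm from the knob's axis; its x axis points outwards from that axis
- stop: the stop in the channel: 36 mm wide steel block, top 45 mm above the bench, with an amber glass plate on its face. Origin: middle of the face's foot (side towards the slide), 9 mm above the bench, at jig y = 23.4 mm + 16 mm per rad of the knob. Pushed with more than about 20 N it gives way and turns the knob back
- press: the spring slide: grey block 36 mm wide (x), 34 mm long (y), top 43 mm above the bench. Origin: middle of the front face's foot (towards the stop), 9 mm above the bench; jig's axes. Moves only along jig y: face at y -35 mm at rest, +15 mm at its hard end. A spring returns it with 3 N (at rest) to 6 N (at the end) and throws it back when let go
- post (a point): centre of the upright black post on the slide, the part to pinch or push, 68 mm above the bench: 16 mm (x) by 14 mm (y), from 43 to 82 mm above the bench, 22 mm behind the slide's front face (in -y)
- spacer0: aluminium spacer plate (three alike), standing upright on the bench at the start: 44 mm wide (its x), 12 mm thick (its y), 52 mm high (its z), about 75 g. Origin: centre of its underside. In the channel its thickness lies along the channel, its width across
- spacer1: aluminium spacer plate (three alike), standing upright on the bench at the start: 44 mm wide (its x), 12 mm thick (its y), 52 mm high (its z), about 75 g. Origin: centre of its underside. In the channel its thickness lies along the channel, its width across
- spacer2: aluminium spacer plate (three alike), standing upright on the bench at the start: 44 mm wide (its x), 12 mm thick (its y), 52 mm high (its z), about 75 g. Origin: centre of its underside. In the channel its thickness lies along the channel, its width across
- jar: bystander: small round specimen jar, 48 mm wide, 58 mm high; origin at its centre line on the bench
- vial: bystander: small blue bottle, 34 mm wide, 65 mm high; origin at its centre line on the bench
- dish: bystander: flat round covered glass dish, 88 mm wide, 14 mm high; origin at its centre line on the bench
- spatula: bystander: lab spatula lying flat, 180 mm long; origin near its middle
- slidebox: bystander: flat slide box, 92 x 62 x 34 mm; origin at its centre line on the bench
- pencup: bystander: steel pen cup, 72 mm wide, 110 mm high; origin at its centre line on the bench
- reagent: bystander: white reagent bottle, 56 mm wide, 110 mm high; origin at its centre line on the bench

How it is judged (in metres and radians):
On the way, in this order (a step that is already met when the one before it is completed fails the run):
1. the knob's pointer is lined up with the index mark (within 0.14 rad), with no plate in the channel yet (angle between the x axis of knob_grip and the x axis of index_mark, either way round below 0.14 rad and horizontal distance between each of spacer0, spacer1, spacer2 and channel above 0.05 m), for 0.2 s.
2. at least two spacer plates stand upright across the channel (((x of spacer0 in the frame of jig between -0.012 and 0.012 m and y of spacer0 in the frame of jig between -0.05 and 0.06 m and z of each of spacer0, spacer1 in the frame of jig below 0.014 m and angle between each of spacer0, spacer1's own z axis and vertical below 0.15 rad and angle between the x axis of each of spacer0, spacer1 and the x axis of jig, either way round below 0.2 rad and x of spacer1 in the frame of jig between -0.012 and 0.012 m and y of spacer1 in the frame of jig between -0.05 and 0.06 m) or (x of spacer0 in the frame of jig between -0.012 and 0.012 m and y of spacer0 in the frame of jig between -0.05 and 0.06 m and z of each of spacer0, spacer2 in the frame of jig below 0.014 m and angle between each of spacer0, spacer2's own z axis and vertical below 0.15 rad and angle between the x axis of each of spacer0, spacer2 and the x axis of jig, either way round below 0.2 rad and x of spacer2 in the frame of jig between -0.012 and 0.012 m and y of spacer2 in the frame of jig between -0.05 and 0.06 m) or (x of spacer1 in the frame of jig between -0.012 and 0.012 m and y of spacer1 in the frame of jig between -0.05 and 0.06 m and z of each of spacer1, spacer2 in the frame of jig below 0.014 m and angle between each of spacer1, spacer2's own z axis and vertical below 0.15 rad and angle between the x axis of each of spacer1, spacer2 and the x axis of jig, either way round below 0.2 rad and x of spacer2 in the frame of jig between -0.012 and 0.012 m and y of spacer2 in the frame of jig between -0.05 and 0.06 m))), for 0.2 s.
At the end, for the whole second after the job is handed in: knob within 0.14 rad of the mark; fingers push the slide (over 4 N), which rests at most 17 mm short of its hard end; slide and stop each press a plate with over 3 N; every plate at the channel stands on its floor, upright (0.15 rad) and square (0.2 rad), a spare over 70 mm off (angle between the x axis of knob_grip and the x axis of index_mark, either way round below 0.14 rad and y of press in the frame of jig above -0.002 m and (contact force between press and spacer0 above 3 N or contact force between press and spacer1 above 3 N or contact force between press and spacer2 above 3 N) and (contact force between stop and spacer0 above 3 N or contact force between stop and spacer1 above 3 N or contact force between stop and spacer2 above 3 N) and contact force between the fingers and press above 4 N and linear speed of press below 0.01 m/s and ((x of spacer0 in the frame of jig between -0.012 and 0.012 m and y of spacer0 in the frame of jig between -0.05 and 0.06 m and z of spacer0 in the frame of jig below 0.014 m and angle between spacer0's own z axis and vertical below 0.15 rad and angle between the x axis of spacer0 and the x axis of jig, either way round below 0.2 rad) or horizontal distance between spacer0 and channel above 0.07 m) and ((x of spacer1 in the frame of jig between -0.012 and 0.012 m and y of spacer1 in the frame of jig between -0.05 and 0.06 m and z of spacer1 in the frame of jig below 0.014 m and angle between spacer1's own z axis and vertical below 0.15 rad and angle between the x axis of spacer1 and the x axis of jig, either way round below 0.2 rad) or horizontal distance between spacer1 and channel above 0.07 m) and ((x of spacer2 in the frame of jig between -0.012 and 0.012 m and y of spacer2 in the frame of jig between -0.05 and 0.06 m and z of spacer2 in the frame of jig below 0.014 m and angle between spacer2's own z axis and vertical below 0.15 rad and angle between the x axis of spacer2 and the x axis of jig, either way round below 0.2 rad) or horizontal distance between spacer2 and channel above 0.07 m)); the arm keeps its last pose, push and grip.
It fails at once if a bystander is moved by more than 30 mm (distance of any of jar, vial, dish, spatula, slidebox, pencup, reagent from where it was at the start of the episode above 0.03 m).
It also fails if it takes over 72 s, if anything falls off the work surface, if the arm or the gripper's body presses on something with over 40 N, if the wrist force passes 120 N, or if a joint passes its speed limit or range.

## Robot

A 6-joint arm with a two-finger parallel gripper is mounted at the origin on the work surface. World frame = base frame: x ahead of the robot, y to its left, z up, the work surface at z = 0. Lengths are in mm, angles in rad, forces in N, time in s.
With the tool pointing down it reaches from about 275 to 875 mm from the base axis. Payload 12.5 kg.
Tool frame: the origin (TCP) lies midway between the tips of the shut fingers; the grasp point (between the pads) lies 19 mm behind it; z points along the fingers, y is the line along which they close (so a half turn about z gives the same grasp; the last joint's range is limited). The gripper opens to 85 mm and grips with 20 to 120 N. Pads are 22 mm wide; open, the fingers measure 114 mm over their backs; the gripper's body (76 mm by 85 mm) begins 54 mm behind the grasp point. The pads swing forward as they close: fully open they stand 13 mm farther back than shut.
Start: joints at [1.019, 0.351, 1.652, -0, 1.139, -0.085], TCP at [247.485, 491.157, 231.29] pointing down, gripper open.
Joint ranges: [-2.75, 2.75], [-0.79, 2.1], [0.01, 2.65], [-1.57, 4.71], [0.07, 3.14], [-2.87, 2.87]. Speed limits (rad/s): [2.22, 2.22, 2.79, 3.14, 3.14, 3.14].

## Interface

Orientations are given as a 3x3 rotation matrix whose columns are the frame's x, y, z axes.
In Python, from rig import ctrl gives the robot as it stands.
- The arm moves only by the shell command python3 jog.py 'ROWS' [OPENING] [FORCE]. ROWS is rows parted by semicolons, their numbers by spaces, 1 to 8 of them, each of 4 numbers: dx, dy, dz in mm, then a turn about the tool's z in rad; each row shifts and turns the commanded pose from where the row before left it, along the tool's axes as they then stand; what a row does not reach is not made up. A row lasts 1/12 s, in which the tool goes at most 41.7 mm and 0.125 rad, less where a joint would pass 70% of its speed; a pose out of reach is approached as far as the arm can. OPENING is the finger opening in mm, set as the command begins (- or left out keeps the last). The fingers move at their own pace and stop on an object; FORCE is the grip in N (left out, the last holds). Time passes only in rows, so rows that do not move let the fingers close. It prints the time, the measured TCP pose, the force, the opening and the grip force at its end.
- ctrl.get_obs(): the state, without advancing time (a new reading comes with each control period).
- ctrl.capture(name): name is "side" or "top" or "wrist"; returns a dict with "frame" (400x640x3 uint8, red, green, blue), "camera_matrix" (3x3 intrinsics, pixels), "R" (3x3) and "t" (3): a world point X has camera coordinates R X + t; the wrist camera has in their place "T_tool_cam" (4x4, takes a point from camera to tool coordinates, whose origin is the TCP and whose axes are the flange's). Camera axes: x right, y down, z forward; pixel columns grow to the right and rows downward; lengths in mm; the calibration is good to about 2 mm. A picture is of the moment at which its call begins: read the wrist's pose just before it. There is no depth.
- ctrl.hand_in(): hands the job in; it is judged then, once.
The state is a dict: "time_s": time; "q": joint angles; "joint_vel": joint speeds; "joint_efforts": joint torques, N m; "tool_pos": TCP position; "orientation": TCP orientation; "contact_force": force on the tool from outside, world axes, zero at the start; "wrist_torque": the same for the moment, N m; "gripper_width": finger opening in mm; "grasp_force": force on a finger pad.
Only numpy, scipy, OpenCV 4.12 (cv2) and the standard library are available. Lean on these libraries where they do the work, as an engineer would, in place of code of your own. Each camera call takes 0.05 s, during which the arm holds its last target. There are 200 camera calls.

## Working session

There is one attempt and no reset: what is moved stays moved. The work goes in short steps, Python scripts to look and compute and a shell command to move; the robot and the scene stay as the last step left them, time stands still between calls to the robot, and variables do not carry over. Pictures are saved under pics/ and viewed, at most 11 in all, crops included, and the job is handed in when it is done.

```bash
ls; mkdir -p pics; python3 - <<'E'
from rig import ctrl
import cv2,numpy as np,pickle
o=ctrl.get_obs();print(o['time_s'],o['tool_pos'],np.round(o['orientation'],3),o['gripper_width'])
d={}
for n in("side","top","wrist"):
    c=ctrl.capture(n);d[n]=c;cv2.imwrite(f"pics/{n}0.png",c["frame"][:,:,::-1]);print(n,{k:np.round(v,3).tolist() for k,v in c.items() if k!="frame"})
pickle.dump(d,open("c0.pkl","wb"))
E
```

```text
jog.py
pics
rig.py
0.0 [247.32005968 490.89146708 230.72451496] [[-0.893  0.45  -0.001]
 [ 0.45   0.893 -0.001]
 [ 0.    -0.001 -1.   ]] 85.77544971774896
side {'camera_matrix': [[399.221, 0.0, 328.816], [0.0, 399.221, 203.1], [0.0, 0.0, 1.0]], 'R': [[0.99, -0.142, 0.007], [-0.095, -0.697, -0.71], [0.106, 0.703, -0.704]], 't': [-576.681, 139.245, 939.161]}
top {'camera_matrix': [[385.063, 0.0, 325.256], [0.0, 385.063, 201.412], [0.0, 0.0, 1.0]], 'R': [[0.009, -1.0, 0.016], [-0.982, -0.012, -0.186], [0.186, -0.014, -0.982]], 't': [6.131, 581.585, 1096.371]}
wrist {'camera_matrix': [[298.735, 0.0, 318.926], [0.0, 298.735, 199.486], [0.0, 0.0, 1.0]], 'T_tool_cam': [[0.0, -0.95, -0.311, 80.236], [1.0, 0.001, -0.001, 0.545], [0.001, -0.311, 0.95, -141.326], [0.0, 0.0, 0.0, 1.0]]}
```

View pics/top0.png

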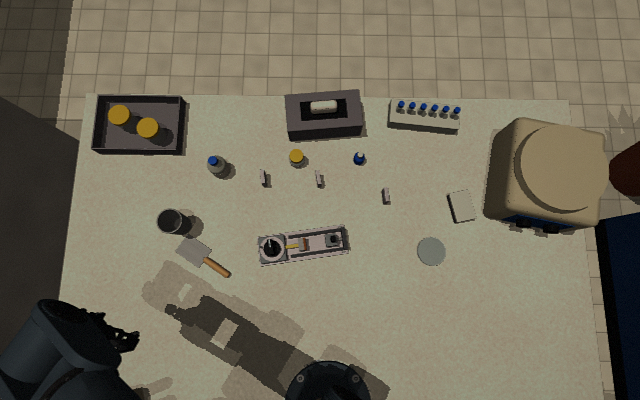

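View pics/side0.png

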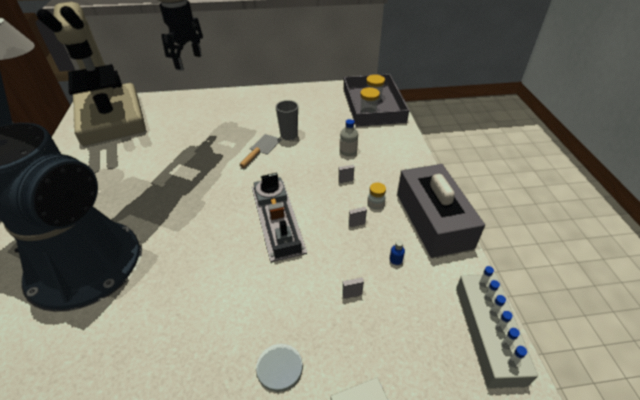

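The top view shows the jig at (258-348, 228-265), with the knob at (271,246). The plates are at (265,178), (320,178) and (386,195). I'll enlarge both views.

```bash
python3 - <<'E'
import cv2,pickle
d=pickle.load(open("c0.pkl","rb"))
f=d["top"]["frame"][:,:,::-1]
cv2.imwrite("pics/topz.png",cv2.resize(f[150:270,245:405],None,fx=5,fy=5,interpolation=cv2.INTER_CUBIC))
E
```

```text
(no output)
```

View pics/topz.png

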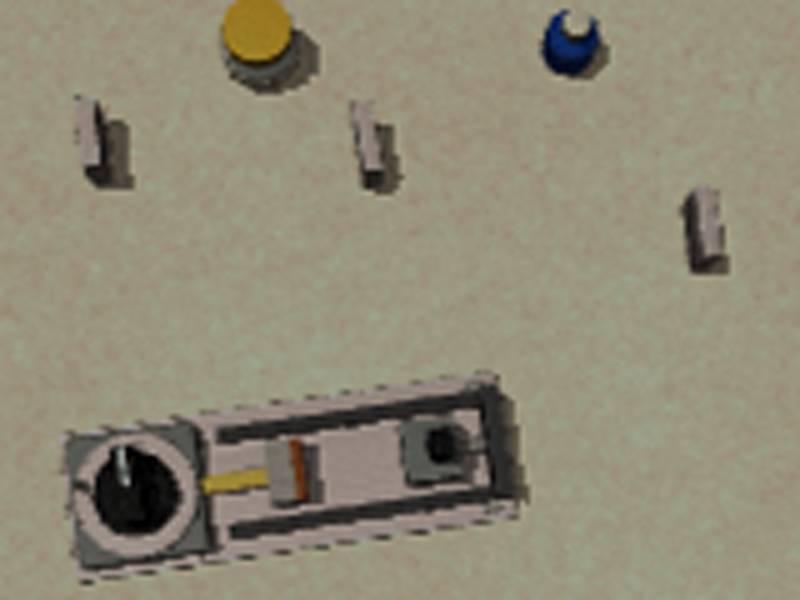

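Top crop: the base plate corners are (65,433), (493,372), (520,513) and (85,580). The ring centre is near (138,490), the index tooth near (80,488), and the white pointer line at (122,465). The plates' top faces are centred near (90,132), (366,138) and (707,220). Next I'll compute world positions.

```bash
cat > h.py <<'E'
import numpy as np,cv2,pickle
from rig import ctrl
def ray(c,uv,z,o=None):
    K=c["camera_matrix"];d=np.linalg.inv(K)@np.array([*uv,1.])
    if "R" in c: R=c["R"].T;p=-R@c["t"]
    else:
        T=c["T_tool_cam"];Ro=np.array(o["orientation"]);R=Ro@T[:3,:3];p=Ro@T[:3,3]+np.array(o["tool_pos"])
    w=R@d;return p+w*(z-p[2])/w[2]
def proj(c,X,o=None):
    if "R" in c: x=c["R"]@X+c["t"]
    else:
        T=c["T_tool_cam"];Ro=np.array(o["orientation"]);x=T[:3,:3].T@(Ro.T@(X-np.array(o["tool_pos"]))-T[:3,3])
    x=c["camera_matrix"]@x;return x[:2]/x[2]
def shot(n,name,box=None,f=1):
    o=ctrl.get_obs();c=ctrl.capture(n);im=c["frame"][:,:,::-1]
    if box: im=im[box[1]:box[3],box[0]:box[2]]
    cv2.imwrite(f"pics/{name}.png",cv2.resize(im,None,fx=f,fy=f,interpolation=cv2.INTER_CUBIC))
    pickle.dump((o,c),open(f"{name}.pkl","wb"));return o,c
def move(X,yaw=None):
    "shift in tool axes from the measured pose to X, and turn about tool z so tool y heads along yaw (world)"
    o=ctrl.get_obs();R=np.array(o["orientation"]);d=R.T@(np.array(X)-o["tool_pos"])
    s="" 
    if yaw is not None:
        cur=np.arctan2(R[1,1],R[0,1]);t=-(yaw-cur);t=(t+np.pi/2)%np.pi-np.pi/2;s=f"turn {t:.3f} q6 {o['q'][5]:.2f}"
    print("delta",d.round(1),s,"t",o["time_s"])
E
python3 - <<'E'
from h import *
d=pickle.load(open("c0.pkl","rb"));c=d["top"]
g=lambda u,v,z:ray(c,(245+u/5,150+v/5),z)[:2].round(1)
C=[g(*p,8) for p in((65,433),(493,372),(520,513),(85,580))];print(C,[np.linalg.norm(C[i]-C[i-1]).round() for i in range(4)])
print("ring",g(138,490,38),"idx",g(80,488,38),"ptr",g(122,465,74),"knobtop?",g(135,490,74))
print("post",g(440,443,82),"stopface",g(300,470,45))
for a,b in(((85,98),(95,165)),((359,103),(373,170)),((704,188),(712,250))): 
    A,B=g(*a,52),g(*b,52);print("plate",(A+B)/2,np.linalg.norm(A-B).round(),np.arctan2(*(A-B)[::-1]).round(3))
print("jar",g(258,30,58),"vial",g(572,40,60))
print("jig origin",np.mean(C,0),"y dir",C[0]-C[1])
E
```

```text
[array([478.7, 215.6]), array([518.9, -45.7]), array([432.9, -62.1]), array([390.3, 200. ])] [np.float64(90.0), np.float64(264.0), np.float64(88.0), np.float64(266.0)]
ring [442.5 166.4] idx [443.4 200.6] ptr [454.4 171.7] knobtop? [440.2 163.8]
post [468.1 -10.7] stopface [454.7  70.6]
plate [657.15 201.05] 42.0 0.183
plate [656.15  34.1 ] 43.0 0.213
plate [ 607.55 -172.7 ] 38.0 0.105
jar [720.5 100.6] vial [716.2 -90.6]
jig origin [455.2   76.95] y dir [-40.2 261.3]
```

```bash
python3 - <<'E'
from h import *
move([462,120,170],1.77)
E
```

```text
delta [-358.6 -234.6   61.1] turn -0.666 q6 -0.08 t 0.15
```

```bash
python3 jog.py '-30 -19.5 5 0;-30 -19.5 5 0;-30 -19.5 5 0;-30 -19.5 5 0;-30 -19.5 5 0;-30 -19.5 5 0;-30 -19.5 5 0;-30 -19.5 5 0' && python3 jog.py '-30 -19.5 5 0;-30 -19.5 5 0;-30 -19.5 5 0;-30 -19.5 5 0' && python3 jog.py '0 0 0 -.111;0 0 0 -.111;0 0 0 -.111;0 0 0 -.111;0 0 0 -.111;0 0 0 -.111;0 0 0 0;0 0 0 0'; python3 - <<'E'
from h import *
move([450,120,170],1.77)
o,c=shot("wrist","w1",(160,60,560,360),2)
print(o["q"])
E
```

```text
time_s: 0.82
tool_pos: [392.1, 242.2, 191.1]
orientation: [[-0.893, 0.45, -0.0], [0.45, 0.893, 0.0], [0.0, -0.0, -1.0]]
contact_force: [1.0, 0.8, 0.6]
gripper_width: 86.1
grasp_force: 0.0
time_s: 1.15
tool_pos: [464.2, 118.5, 171.0]
orientation: [[-0.893, 0.45, -0.0], [0.45, 0.893, -0.0], [0.0, -0.0, -1.0]]
contact_force: [-0.1, 1.3, 0.8]
gripper_width: 85.4
grasp_force: 0.0
time_s: 1.82
tool_pos: [463.6, 120.2, 171.2]
orientation: [[-0.981, -0.194, -0.0], [-0.194, 0.981, -0.0], [0.0, 0.0, -1.0]]
contact_force: [0.6, -0.3, -0.6]
gripper_width: 85.4
grasp_force: 0.0
delta [13.4  2.5  1.2] turn -0.003 q6 -1.61 t 1.8167
[ 1.56361926e-01  3.01026075e-01  1.89127931e+00 -8.12361652e-06
  9.49562049e-01 -1.61016442e+00]
```

View pics/w1.png

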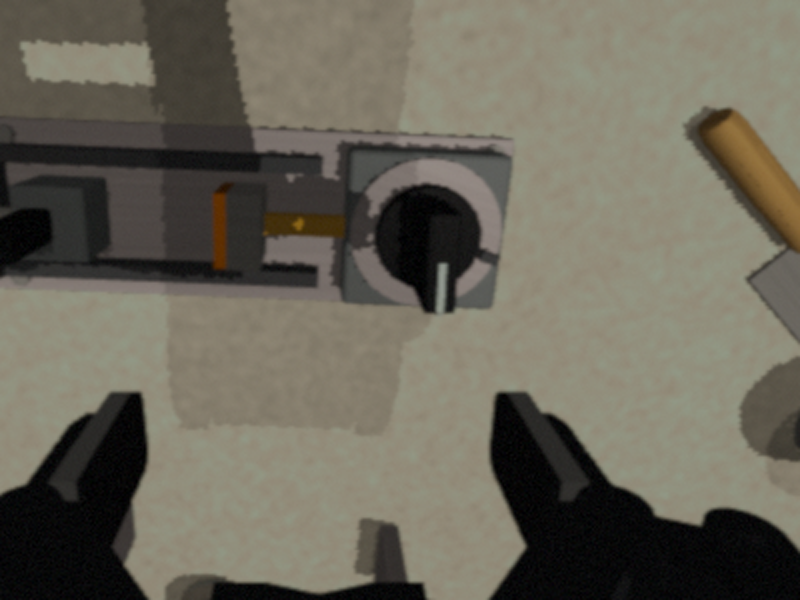

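Wrist crop: the housing top corners are near (349,148), (512,152), (493,307) and (342,303), and the far base corner is (514,140). The slide's front top edge runs (105,180)-(102,262). The pointer's white line runs (441,263)-(440,312), and the index tooth is at (487,256). I'll fit the jig pose to these.

```bash
cat > fit.py <<'E'
from h import *
from scipy.optimize import least_squares
o,w=pickle.load(open("w1.pkl","rb"));t=pickle.load(open("c0.pkl","rb"))["top"]
P=[(w,514,140,-45,164,8),(w,349,148,-39,86,30),(w,512,154,-39,164,30),(w,493,307,39,164,30),(w,342,303,39,86,30),(w,105,180,-18,-35,43),(w,102,262,18,-35,43),
(t,65,433,45,164,8),(t,493,372,45,-106,8),(t,520,513,-45,-106,8),(t,85,580,-45,164,8),(t,440,443,0,-57,82)]
px=lambda c,u,v:np.array((160+u/2,60+v/2) if c is w else (245+u/5,150+v/5))
def W(p,q):
    a=p[2];return np.array([p[0]+np.cos(a)*q[0]-np.sin(a)*q[1],p[1]+np.sin(a)*q[0]+np.cos(a)*q[1],q[2]])
def res(p): return np.concatenate([(proj(c,W(p,q),o if c is w else None)-px(c,u,v)) for c,u,v,*q in P])
if __name__=="__main__":
    s=least_squares(res,[460,43,.15],loss="soft_l1",x_scale=[1,1,.01]);p=s.x;print(p.round(3));print(res(p).reshape(-1,2).round(1).tolist())
    k=W(p,(0,125,0));print("knob",k)
    for n,u,v,z in(("tipline",440,312,74),("lineback",441,263,74),("idx",487,256,37)):
        x=ray(w,px(w,u,v),z,o);r=x-k;print(n,x.round(1),np.hypot(*r[:2]).round(1),(np.arctan2(r[1],r[0])-p[2]).round(3))
    for n,u,v,z in(("tipT",122,450,74),("idxT",80,488,37)):
        x=ray(t,px(t,u,v),z);r=x-k;print(n,x.round(1),np.hypot(*r[:2]).round(1),(np.arctan2(r[1],r[0])-p[2]).round(3))
E
python3 fit.py
```

```text
[4.60435e+02 4.71180e+01 1.49000e-01]
[[-3.1, -1.4], [2.0, -0.9], [4.1, 0.1], [1.8, 1.8], [0.4, 0.4], [-10.6, 1.8], [-6.2, -0.9], [-0.1, -0.6], [1.7, -0.5], [0.7, 0.4], [-0.9, -0.4], [-0.5, -0.3]]
knob [441.89466939 170.73526089   0.        ]
tipline [466.1 174.4  74. ] 24.5 0.001
lineback [444.8 169.2  74. ] 3.3 -0.632
idx [446.4 199.8  37. ] 29.4 1.268
tipT [463. 172.  74.] 21.1 -0.088
idxT [443.4 200.8  37. ] 30.1 1.37
```

```bash
sed -i 's/-18,-35,43)/-18,-35,9)/;s/18,-35,43)/18,-35,9)/' fit.py; python3 fit.py
```

```text
[4.62981e+02 4.58620e+01 1.65000e-01]
[[-5.4, -1.8], [-0.5, 0.1], [1.7, -0.2], [0.9, 1.5], [-0.7, 1.2], [0.3, -0.8], [4.5, -7.5], [0.2, -0.6], [1.8, -1.9], [1.3, -1.0], [-0.1, -0.5], [-0.1, -1.5]]
knob [442.50723424 169.17409566   0.        ]
tipline [466.1 174.4  74. ] 24.2 0.054
lineback [444.8 169.2  74. ] 2.3 -0.158
idx [446.4 199.8  37. ] 30.9 1.28
tipT [463. 172.  74.] 20.7 -0.027
idxT [443.4 200.8  37. ] 31.6 1.376
```

```bash
sed -i '/(w,102,262/s/(w,102,262,18,-35,9),//;s/(w,102,262,18,-35,9),//' fit.py; python3 fit.py|head -3; A='0 0 0 .1208'; python3 jog.py '0 0 0 .1208;0 0 0 .1208;0 0 0 .1208;0 0 0 .1208;0 0 0 .1208;0 0 0 .1208;0 0 0 .1208;0 0 0 .1208' 50 >/dev/null; python3 jog.py '0 0 0 .1208;0 0 0 .1208;0 0 0 .1208;0 0 0 .1208;0 0 0 .1208;0 0 0 .1208;0 0 0 .1208;0 0 0 .1208' >/dev/null;  python3 jog.py '0 0 0 .1208;0 0 0 .1208;0 0 0 .1208;0 0 0 .1208;0 0 0 .1208;0 0 0 .1208;0 0 0 .1208;0 0 0 .1208' >/dev/null; python3 jog.py '0 0 0 .1208;0 0 0 .1208;0 0 0 0;0 0 0 0'; python3 -c "
from h import *
move([442.4,169.7,48],1.766)"
```

```text
[4.62097e+02 4.59790e+01 1.59000e-01]
[[-4.9, -1.7], [0.0, -0.3], [2.2, -0.1], [0.9, 1.6], [-0.6, 0.9], [0.5, -1.8], [0.2, -0.6], [1.9, -1.4], [1.2, -0.5], [-0.3, -0.5], [-0.1, -1.1]]
knob [442.30183412 169.40214665   0.        ]
time_s: 4.2
tool_pos: [463.7, 120.2, 171.3]
orientation: [[0.98, 0.2, -0.0], [0.2, -0.98, -0.0], [-0.0, -0.0, -1.0]]
contact_force: [-0.0, -0.1, 0.2]
gripper_width: 49.9
grasp_force: 0.0
delta [-10.9 -52.8 123.3] turn 0.007 q6 1.53 t 4.2
```

```bash
python3 jog.py '-5.5 -26.4 0 0;-5.4 -26.4 0 0;0 0 35 0;0 0 35 0;0 0 30 0;0 0 23 0;0 0 0 0;0 0 0 0'  && python3 jog.py '0 0 0 0;0 0 0 0;0 0 0 0;0 0 0 0;0 0 0 0;0 0 0 0' 0 60; python3 -c "
from h import *
move([442.4,169.7,48],1.766)"
```

```text
time_s: 4.87
tool_pos: [442.1, 169.7, 48.1]
orientation: [[0.98, 0.2, -0.002], [0.2, -0.98, -0.001], [-0.002, 0.0, -1.0]]
contact_force: [0.2, -0.0, 0.0]
gripper_width: 49.8
grasp_force: 0.0
time_s: 5.37
tool_pos: [443.5, 169.2, 49.9]
orientation: [[0.98, 0.2, 0.003], [0.2, -0.98, -0.0], [0.002, 0.001, -1.0]]
contact_force: [-0.9, -7.9, 9.9]
gripper_width: 12.8
grasp_force: 59.6
delta [-1.  -0.7  1.9] turn 0.006 q6 1.64 t 5.3667
```

```bash
python3 jog.py '0 1 -4 0;0 0 0 0;0 0 0 -.115;0 0 0 -.115;0 0 0 -.115;0 0 0 -.115;0 0 0 -.115;0 0 0 -.115'  && python3 jog.py '0 0 0 -.115;0 0 0 -.115;0 0 0 -.115;0 0 0 -.115;0 0 0 -.115;0 0 0 0;0 0 0 0;0 0 0 0'; python3 -c "
from h import *
o,c=shot('top','t2',(245,220,325,270),8)"
```

```text
time_s: 6.03
tool_pos: [442.9, 168.6, 51.5]
orientation: [[0.625, 0.78, 0.001], [0.78, -0.625, 0.0], [0.0, 0.0, -1.0]]
contact_force: [9.5, 1.5, -30.8]
gripper_width: 12.3
grasp_force: 64.8
time_s: 6.7
tool_pos: [443.0, 168.6, 51.5]
orientation: [[0.104, 0.995, 0.001], [0.995, -0.104, -0.0], [-0.0, 0.001, -1.0]]
contact_force: [8.8, 1.1, -31.9]
gripper_width: 12.8
grasp_force: 64.7
```

```bash
python3 jog.py '0 0 2 0;0 0 0 0;0 0 0 0;0 0 0 0' 45 >/dev/null; python3 jog.py '0 0 -30 0;0 0 -35 0;0 0 -35 0;0 0 0 0;0 0 0 0'; python3 -c "
from h import *
o,c=shot('wrist','w3',(230,150,430,300),4)"
```

```text
time_s: 7.5
tool_pos: [443.6, 169.1, 152.3]
orientation: [[0.106, 0.994, 0.004], [0.994, -0.106, 0.001], [0.002, 0.004, -1.0]]
contact_force: [-0.5, 0.7, -0.8]
gripper_width: 45.3
grasp_force: 0.0
```

View pics/w3.png

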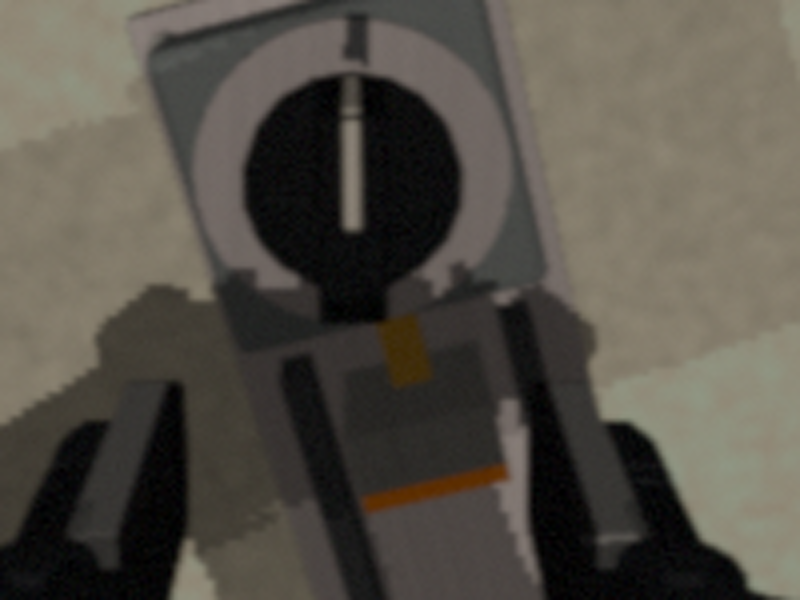

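The pointer line at (352,120-232) and the tooth at (356,37) are aligned to about 0.03 rad. With the stop at about 44 mm, three plates bring the slide face to about 8 mm, so three are needed. Next I'll hover over the first plate.

```bash
python3 -c "
from h import *
o,c=pickle.load(open('w3.pkl','rb'))
print('knob',ray(c,(318.25,195),42,o),'stop face', [ray(c,(230+u/4,150+v/4),45,o).round(1) for u,v in((362,510),(508,473))])
move([657,201,130],.16)"
```

```text
knob [443.56882958 171.28664257  42.        ] stop face [array([437. ,  89.7,  45. ]), array([472.5,  96. ,  45. ])]
delta [ 54.6 209.6  21.1] turn -0.266 q6 0.37 t 7.55
```

```bash
python3 jog.py '9.1 35 3.5 0;9.1 35 3.5 0;9.1 35 3.5 0;9.1 35 3.5 0;9.1 35 3.5 0;9.1 34.6 3.5 0;0 0 0 -.12;0 0 0 -.12' 66 > /dev/null; python3 jog.py '0 0 0 -.03;0 0 0 0;0 0 0 0'; python3 -c "
from h import *
o,c=shot('wrist','w4',(230,120,430,270),4)
move([657,201,130],.16)
print(proj(c,np.array([657,201,52]),o))"
```

```text
time_s: 8.47
tool_pos: [656.2, 200.8, 127.8]
orientation: [[-0.162, 0.987, -0.002], [0.987, 0.162, -0.0], [-0.0, -0.002, -1.0]]
contact_force: [-0.8, 0.5, -0.2]
gripper_width: 65.7
grasp_force: 0.0
delta [ 0.   0.6 -1.8] turn 0.003 q6 0.07 t 8.5167
[320.14924037 210.71332609]
```

View pics/w4.png

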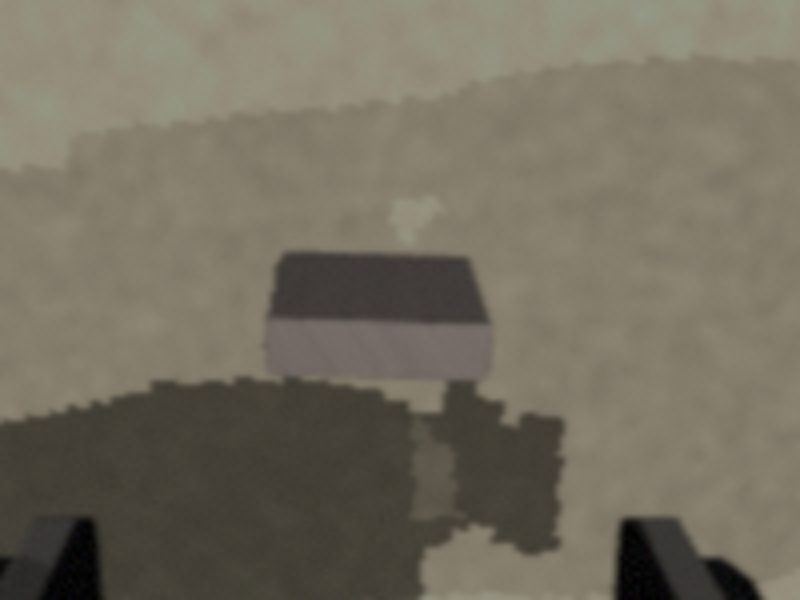

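Plate A's top face is the quad (270,320), (490,323), (490,378), (266,375). Its centre is at (379,349), which is +3.7 mm in tool y and +2.8 mm in tool x from the estimate, and it is square to the pads. Now to descend and grasp.

```bash
python3 jog.py '2.8 4.3 30 0;0 0 38 0;0 0 38 0;0 0 0 0;0 0 0 0' > /dev/null; python3 jog.py '0 0 0 0;0 0 0 0;0 0 0 0;0 0 0 0' 30 40; python3 jog.py '0 0 -30 0;0 0 -35 0;0 0 -30 0;0 0 0 0'; python3 -c "
from h import *
a=.162;j=np.array([463,47]);y=36
X=j+y*np.array([-np.sin(a),np.cos(a)]);print(X)
move([*X,120],a)"
```

```text
time_s: 9.27
tool_pos: [662.3, 204.8, 26.5]
orientation: [[-0.163, 0.987, 0.005], [0.987, 0.163, 0.001], [0.0, 0.005, -1.0]]
contact_force: [-1.0, 0.1, 8.3]
gripper_width: 43.7
grasp_force: 41.6
time_s: 9.6
tool_pos: [664.1, 205.3, 127.1]
orientation: [[-0.163, 0.986, 0.012], [0.987, 0.163, 0.003], [0.001, 0.012, -1.0]]
contact_force: [1.3, 0.7, -0.5]
gripper_width: 43.1
grasp_force: 41.4
[457.19347572  82.52864022]
delta [ -87.3 -224.2    4.3] turn 0.002 q6 0.07 t 9.6
```

```bash
python3 jog.py '0 0 0 0;0 0 0 0;0 0 0 0'|head -4;  python3 -c "
from h import *
move([457.2,82.5,120],.162)"
```

```text
time_s: 9.85
tool_pos: [660.0, 204.3, 117.3]
orientation: [[-0.163, 0.987, -0.002], [0.987, 0.163, -0.0], [-0.0, -0.002, -1.0]]
contact_force: [-1.3, 0.2, -0.4]
delta [ -87.  -220.    -2.3] turn 0.002 q6 0.07 t 9.85
```

```bash
python3 jog.py '-12.4 -31.4 0 0;-12.4 -31.4 0 0;-12.4 -31.4 0 0;-12.4 -31.4 0 0;-12.4 -31.4 0 0;-12.4 -31.4 0 0;-12.6 -31.6 0 0;0 0 0 0'>/dev/null; python3 jog.py '0 0 0 0;0 0 0 0;0 0 0 0;0 0 0 0'; python3 -c "
from h import *
move([457.2,82.5,60],.162)
o,c=shot('wrist','w5',(230,120,430,270),4)"
```

```text
time_s: 10.85
tool_pos: [458.5, 83.0, 118.1]
orientation: [[-0.164, 0.986, 0.0], [0.986, 0.164, 0.0], [0.0, 0.0, -1.0]]
contact_force: [-0.6, 0.1, -1.3]
gripper_width: 43.0
grasp_force: 41.6
delta [-0.3 -1.4 58.1] turn 0.003 q6 -0.09 t 10.85
```

View pics/w5.png

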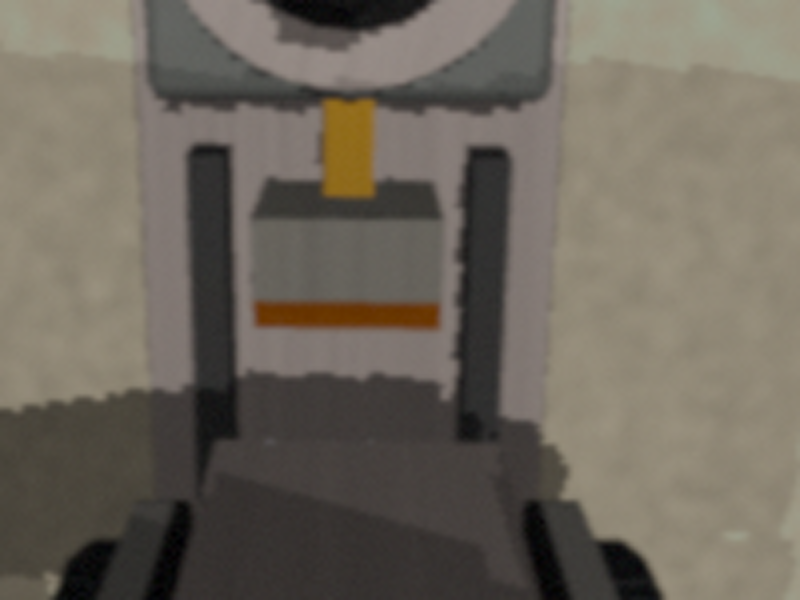

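Picture w5: the amber face edge runs (255,326)-(439,326) and is level with the image. The channel's middle is at u≈349 between the walls, and the plate is held below.

```bash
python3 -c "
from h import *
o,c=pickle.load(open('w5.pkl','rb'));R=np.array(o['orientation'])
for n,u,v,z in(('stop',347,326,45),('walls',350,150,22),('wallR',470,438,22),('wallL',235,438,22),('plate bottom-back edge?',358,440,91)):
    x=ray(c,(230+u/4,120+v/4),z,o);print(n,x.round(1),'tool frame',(R.T@(x-o['tool_pos'])).round(1))"
```

```text
stop [455.5  91.1  45. ] tool frame [ 8.5 -1.7 73.1]
walls [451.2 120.2  22. ] tool frame [37.9 -1.2 96.1]
wallR [487.   62.6  22. ] tool frame [-24.8  24.7  96.1]
wallL [436.8  54.3  22. ] tool frame [-24.8 -26.1  96.1]
plate bottom-back edge? [458.   88.5  91. ] tool frame [ 5.5  0.4 27.1]
```

```bash
python3 jog.py '0 -1 25 0;0 0 30 0;0 0 18 0;0 0 6 0;0 0 2 0;0 0 0 0;0 0 0 0;0 0 0 0'|sed -n '2p;4p'; python3 jog.py '0 0 2 0;0 0 0 0;0 0 0 0'|sed -n '2p;4p'
```

```text
tool_pos: [457.6, 82.5, 38.3]
contact_force: [-0.1, 0.1, -0.6]
tool_pos: [457.0, 82.5, 35.6]
contact_force: [-0.9, -0.3, -0.3]
```

```bash
python3 jog.py '0 0 2 0;0 0 0 0;0 0 0 0'|sed -n '2p;4p'; python3 jog.py '0 0 1.5 0;0 0 0 0;0 0 0 0'|sed -n '2p;4p'
```

```text
tool_pos: [457.2, 82.5, 34.4]
contact_force: [-6.1, -1.1, 20.6]
tool_pos: [457.2, 82.5, 34.3]
contact_force: [-14.3, -1.5, 47.2]
```

```bash
python3 jog.py '0 0 -3 0;0 0 0 0;0 0 0 0;0 0 0 0;0 0 0 0' 56|sed -n '2p;4p'; python3 jog.py '0 0 -30 0;0 0 -35 0;0 0 -25 0;0 0 0 0;0 0 0 0' 66|sed -n '2p;4p';python3 -c "
from h import *
move([659.5,37,130],.18)"
```

```text
tool_pos: [456.7, 82.4, 34.5]
contact_force: [0.1, -0.4, 0.0]
tool_pos: [457.4, 82.5, 125.5]
contact_force: [0.5, -0.0, -0.5]
delta [-78.  191.9  -4. ] turn -0.016 q6 -0.09 t 13.15
```

```bash
python3 jog.py '-13 32 -.7 0;-13 32 -.7 0;-13 32 -.7 0;-13 32 -.7 0;-13 32 -.7 0;-13 32 -.7 -.016;0 0 0 0;0 0 0 0' >/dev/null; python3 jog.py '0 0 0 0;0 0 0 0'; python3 -c "
from h import *
o,c=shot('wrist','w6',(230,120,430,270),4)
move([659.5,37,130],.18)
print(proj(c,np.array([659.5,37,52]),o))"
```

```text
time_s: 13.98
tool_pos: [657.8, 37.2, 128.0]
orientation: [[-0.179, 0.984, -0.002], [0.984, 0.179, 0.0], [0.0, -0.002, -1.0]]
contact_force: [0.8, -0.1, -0.5]
gripper_width: 65.9
grasp_force: 0.0
delta [-0.5  1.5 -1.6] turn 0.001 q6 -0.19 t 14.0333
[321.27232939 211.3463358 ]
```

View pics/w6.png

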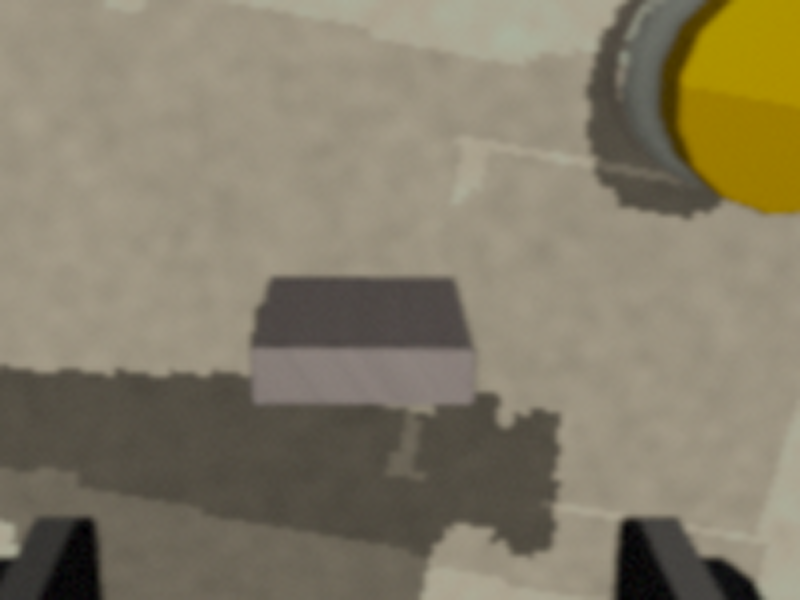

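Plate B's top face is centred at (362,375) and level, so the correction is −2.4 mm in x and +0.9 mm in y. The jar at the upper right is clear of the fingers.

```bash
python3 jog.py '-2.4 .9 30 0;0 0 38 0;0 0 36 0;0 0 0 0;0 0 0 0;0 0 0 0;0 0 0 0' |sed -n '2p;4p'; python3 jog.py '0 0 0 0;0 0 0 0;0 0 0 0;0 0 0 0;0 0 0 0' 30 40|sed -n '2p;4,6p'; python3 jog.py '0 0 -30 0;0 0 -35 0;0 0 -30 0;0 0 0 0;0 0 0 0;0 0 0 0;0 0 0 0'|sed -n '2p;4,6p'; python3 -c "
from h import *
a=.164;p=np.array([457.2,82.4])-20*np.array([-np.sin(a),np.cos(a)])
print(p);move([*p,120],a)"
```

```text
tool_pos: [661.8, 34.8, 27.9]
contact_force: [0.4, 0.3, 0.7]
tool_pos: [661.2, 34.7, 27.0]
contact_force: [-1.9, 0.2, 8.0]
gripper_width: 43.2
grasp_force: 40.2
tool_pos: [659.6, 34.7, 118.7]
contact_force: [0.3, -0.4, -0.4]
gripper_width: 43.3
grasp_force: 41.5
[460.46531661  62.66835771]
delta [  63.2 -190.9   -0.8] turn 0.016 q6 -0.20 t 15.6167
```

```bash
python3 jog.py '12.6 -38 0 0;12.6 -38 0 0;12.6 -38 0 0;12.6 -38 0 0;12.6 -38 0 0;0 -1 0 .017;0 0 0 0;0 0 0 0' >/dev/null; python3 jog.py '0 0 0 0;0 0 0 0;0 0 0 0;0 0 0 0'|sed -n '2,4p'; python3 -c "
from h import *
move([460.5,62.7,37],.164)"
```

```text
tool_pos: [461.6, 62.3, 119.8]
orientation: [[-0.162, 0.987, -0.0], [0.987, 0.162, -0.0], [0.0, -0.0, -1.0]]
contact_force: [-0.5, -0.2, -0.8]
delta [ 0.5 -1.  82.8] turn -0.001 q6 -0.13 t 16.6167
```

```bash
python3 jog.py '.5 -1 25 0;0 0 30 0;0 0 18 0;0 0 7 0;0 0 2 0;0 0 0 0;0 0 0 0;0 0 0 0'|sed -n '2p;4p'; python3 jog.py '0 0 1.5 0;0 0 0 0;0 0 0 0'|sed -n '2p;4p'; python3 jog.py '0 0 1 0;0 0 0 0;0 0 0 0'|sed -n '2p;4p'
```

```text
tool_pos: [460.8, 62.8, 39.0]
contact_force: [0.2, 1.1, -0.0]
tool_pos: [460.2, 62.8, 36.8]
contact_force: [0.5, -0.0, -0.8]
tool_pos: [460.0, 62.8, 35.5]
contact_force: [0.2, -0.5, -0.5]
```

```bash
python3 jog.py '0 0 1 0;0 0 0 0;0 0 0 0'|sed -n '2p;4p'; python3 jog.py '0 0 .6 0;0 0 0 0;0 0 0 0'|sed -n '2p;4p'
```

```text
tool_pos: [460.2, 62.8, 34.9]
contact_force: [-2.2, -0.5, 9.1]
tool_pos: [460.2, 62.8, 34.9]
contact_force: [-6.7, -0.5, 19.4]
```

Contact with the channel floor at 34.9. Release and go to plate C.

```bash
python3 jog.py '0 0 -1.2 0;0 0 0 0;0 0 0 0;0 0 0 0;0 0 0 0' 54|sed -n '2p;4p'; python3 jog.py '0 0 -30 0;0 0 -35 0;0 0 -25 0;0 0 0 0;0 0 0 0' 66|sed -n '2p;4p';python3 -c "
from h import *
move([610,-170,130],.08)"
```

```text
tool_pos: [460.0, 62.7, 35.0]
contact_force: [-0.3, 0.2, -0.5]
tool_pos: [460.7, 62.8, 126.0]
contact_force: [-0.5, 0.8, -0.8]
delta [-254.   109.5   -3.7] turn 0.083 q6 -0.13 t 19.1167
```

```bash
python3 jog.py '-36.3 15.7 -.6 0;-36.3 15.7 -.6 0;-36.3 15.7 -.6 0;-36.3 15.7 -.6 0;-36.3 15.7 -.6 0;-36.3 15.7 -.6 0;-36.3 15.7 -.6 0;0 0 0 .083' >/dev/null; python3 jog.py '0 0 0 0;0 0 0 0;0 0 0 0'|sed -n '2,3p'; python3 -c "
from h import *
o,c=shot('wrist','w7',(230,120,430,270),4)
move([610,-170,130],.08)
print(proj(c,np.array([610,-170,52]),o))"
```

```text
tool_pos: [609.0, -169.1, 128.2]
orientation: [[-0.083, 0.997, -0.002], [0.997, 0.083, 0.001], [0.001, -0.002, -1.0]]
delta [-1.1  0.7 -1.3] turn 0.003 q6 -0.43 t 20.0833
[320.39121667 211.92794553]
```

View pics/w7.png

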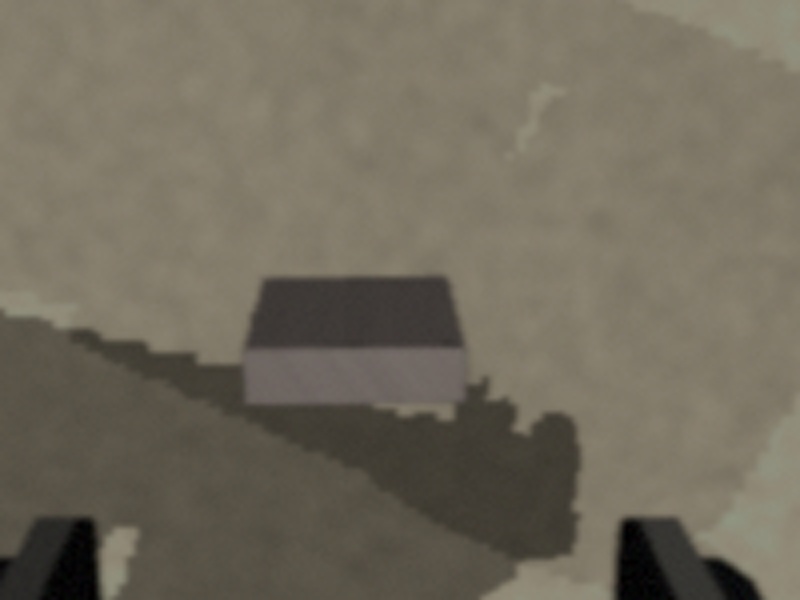

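Plate C's top face is centred at (355,375) and level, so the correction is −2.6 mm in x and −0.6 mm in y.

```bash
python3 jog.py '-2.6 -.6 30 0;0 0 38 0;0 0 36 0;0 0 0 0;0 0 0 0;0 0 0 0;0 0 0 0' |sed -n '2p;4p'; python3 jog.py '0 0 0 0;0 0 0 0;0 0 0 0;0 0 0 0;0 0 0 0' 30 40|sed -n '2p;4,6p'; python3 jog.py '0 0 -30 0;0 0 -35 0;0 0 -30 0;0 0 0 0;0 0 0 0;0 0 0 0;0 0 0 0'|sed -n '2p;4,6p'; python3 -c "
from h import *
a=.163;p=np.array([457.2,82.4])-40*np.array([-np.sin(a),np.cos(a)])
print(p);move([*p,120],a)"
```

```text
tool_pos: [610.8, -173.0, 28.0]
contact_force: [0.7, -0.3, -0.2]
tool_pos: [610.3, -173.0, 27.2]
contact_force: [-2.4, 0.9, 9.2]
gripper_width: 43.4
grasp_force: 40.1
tool_pos: [608.7, -172.5, 119.1]
contact_force: [0.0, -0.5, -1.2]
gripper_width: 43.0
grasp_force: 41.7
[463.69116668  42.93020452]
delta [ 226.4 -127.3   -0.4] turn -0.083 q6 -0.43 t 21.6667
```

```bash
python3 jog.py '32.3 -18.2 -1 0;32.3 -18.2 -1 0;32.3 -18.2 -1 0;32.3 -18.2 0 0;32.3 -18.2 0 0;32.3 -18.2 0 0;32.3 -18.2 0 0;0 0 0 -.083' >/dev/null; python3 jog.py '0 0 0 0;0 0 0 0;0 0 0 0;0 0 0 0'|sed -n '2,4p'; python3 -c "
from h import *
move([463.7,42.9,39],.163)"
```

```text
tool_pos: [464.7, 41.7, 123.0]
orientation: [[-0.16, 0.987, -0.0], [0.987, 0.16, -0.0], [0.0, -0.0, -1.0]]
contact_force: [0.3, -1.1, -0.9]
delta [ 1.3 -0.8 84. ] turn -0.002 q6 -0.17 t 22.6667
```

```bash
python3 jog.py '.7 -1 25 0;0 0 30 0;0 0 20 0;0 0 8 0;0 0 2 0;0 0 0 0;0 0 0 0;0 0 0 0'|sed -n '2p;4p'; python3 jog.py '0 0 1.5 0;0 0 0 0;0 0 0 0'|sed -n '2p;4p'; python3 jog.py '0 0 1 0;0 0 0 0;0 0 0 0'|sed -n '2p;4p'
```

```text
tool_pos: [464.0, 42.9, 39.3]
contact_force: [0.4, 0.6, -0.1]
tool_pos: [463.4, 43.0, 37.1]
contact_force: [0.6, -0.5, -0.6]
tool_pos: [463.2, 43.0, 35.8]
contact_force: [-0.9, -0.4, -0.3]
```

```bash
python3 jog.py '0 0 .8 0;0 0 0 0;0 0 0 0'|sed -n '2p;4p'; python3 jog.py '0 0 .6 0;0 0 0 0;0 0 0 0'|sed -n '2p;4p'
```

```text
tool_pos: [463.3, 43.0, 35.2]
contact_force: [-1.6, 0.4, 5.1]
tool_pos: [463.3, 42.9, 35.2]
contact_force: [-4.8, -1.1, 14.7]
```

```bash
python3 jog.py '0 0 -1.2 0;0 0 0 0;0 0 0 0;0 0 0 0;0 0 0 0' 54|sed -n '2p;4p'; python3 jog.py '0 0 -30 0;0 0 -35 0;0 0 -25 0;0 0 0 0;0 0 0 0'|sed -n '2p;4p';python3 -c "
from h import *
move([472.3,-9.4,51],.163)"
```

```text
tool_pos: [463.2, 43.0, 35.4]
contact_force: [1.1, -0.3, -0.1]
tool_pos: [463.8, 43.0, 126.5]
contact_force: [-0.1, -0.3, -0.6]
delta [-53.   -0.3  75.5] turn 0.000 q6 -0.17 t 25.1667
```

Moving over the post and taking the final check picture of the plates.

```bash
python3 jog.py '-26.5 0 0 0;-26.5 0 0 0;0 0 0 0;0 0 0 0;0 0 0 0' 45|sed -n '2,3p'; python3 -c "
from h import *
o,c=shot('wrist','w8',(220,100,420,250),4)
print(proj(c,np.array([472.3,-9.4,82]),o))
move([472.3,-9.4,51],.163)"
```

```text
tool_pos: [471.2, -9.0, 124.6]
orientation: [[-0.162, 0.987, -0.002], [0.987, 0.162, 0.0], [0.001, -0.002, -1.0]]
[320.63333617 228.85714971]
delta [-0.8  1.1 73.8] turn 0.000 q6 -0.28 t 25.6333
```

View pics/w8.png

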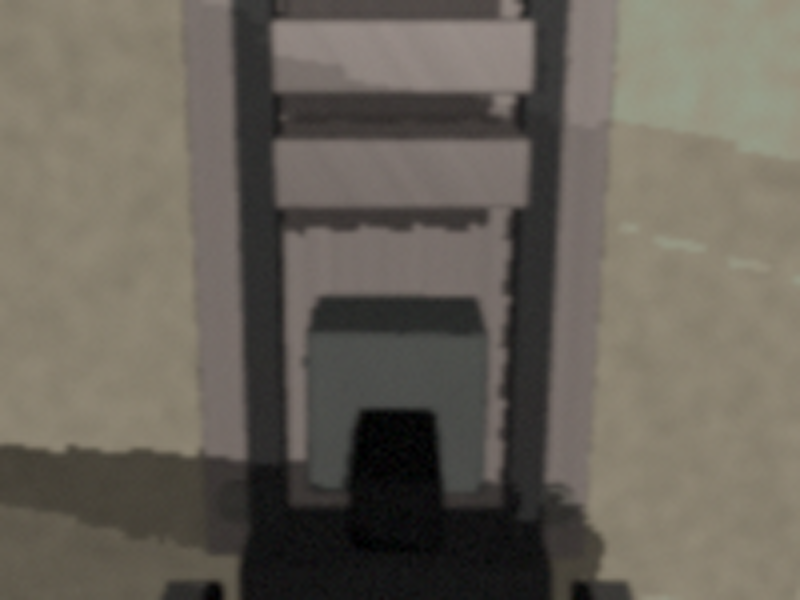

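Picture w8: plates B and C stand square between the walls, at v≈55 and v≈170. The post top is centred near (397,512), as predicted. Pinch the post.

```bash
python3 jog.py '-.5 .3 20 0;0 0 30 0;0 0 17 0;0 0 6 0;0 0 0 0;0 0 0 0;0 0 0 0' |sed -n '2p;4p'; python3 jog.py '0 0 0 0;0 0 0 0;0 0 0 0;0 0 0 0;0 0 0 0;0 0 0 0' 5 80|sed -n '2,6p'
```

```text
tool_pos: [472.8, -9.6, 53.6]
contact_force: [0.7, -1.1, -0.4]
tool_pos: [471.2, -10.0, 53.5]
orientation: [[-0.162, 0.987, -0.002], [0.987, 0.162, -0.0], [0.0, -0.002, -1.0]]
contact_force: [-10.6, -3.1, 15.4]
gripper_width: 14.3
grasp_force: 78.6
```

```bash
cat > f.py <<'E'
from h import *
o=ctrl.get_obs();R=np.array(o["orientation"]);print("t",o["time_s"],"F tool",(R.T@o["contact_force"]).round(1),"pos",np.round(o["tool_pos"],1),"along",(R[:,0]@(o["tool_pos"]-np.array([471.2,-10,53.5]))).round(2),"w",o["gripper_width"],o["grasp_force"])
E
python3 jog.py '0 -.5 -1.5 0;0 0 0 0;2 0 0 0;2.5 0 0 0;2.5 0 0 0;2.5 0 0 0;2.5 0 0 0;0 0 0 0'>/dev/null; python3 f.py; python3 jog.py '2.5 0 0 0;2.5 0 0 0;2.5 0 0 0;2.5 0 0 0;2.5 0 0 0;2.5 0 0 0;0 0 0 0;0 0 0 0'>/dev/null; python3 f.py
```

```text
t 27.3833 F tool [-4.5 -1.5 19.2] pos [469.1   2.5  53.7] along 12.63 w 14.602643244336422 80.78563570976257
t 28.05 F tool [-4.5 -2.3 22.6] pos [466.9  16.8  53.7] along 27.19 w 14.397048392311474 80.30913233757019
```

```bash
python3 jog.py '2 0 .8 0;2.5 0 0 0;2.5 0 0 0;2 0 0 0;0 0 0 0;0 0 0 0'>/dev/null; python3 f.py; python3 jog.py '1.5 0 0 0;1.5 0 0 0;0 0 0 0;0 0 0 0'>/dev/null; python3 f.py
```

```text
t 28.55 F tool [-5.  -6.  11.4] pos [465.6  25.5  53.6] along 35.98 w 14.109666705509454 81.83711886405945
t 28.8833 F tool [-6.2 -6.2 10.9] pos [465.1  28.4  53.6] along 38.89 w 14.262630703951043 81.77123308181763
```

```bash
python3 jog.py '1 .5 0 0;1 0 0 0;0 0 0 0;0 0 0 0'>/dev/null; python3 f.py; python3 jog.py '1 0 0 0;0 0 0 0;0 0 0 0'>/dev/null; python3 f.py;python3 jog.py '1 0 0 0;0 0 0 0;0 0 0 0'>/dev/null; python3 f.py
```

```text
t 29.2167 F tool [-6.  -7.4  7.5] pos [464.8  30.4  53.6] along 40.94 w 14.624250353233814 82.29400992393494
t 29.4667 F tool [-5.8 -8.5  9. ] pos [464.7  31.4  53.6] along 41.88 w 14.187274982923554 82.29762196540833
t 29.7167 F tool [-6.4 -7.6  9.3] pos [464.5  32.3  53.6] along 42.84 w 14.331391516407109 82.29511141777039
```

```bash
python3 jog.py '.6 -.8 0 0;0 0 0 0;0 0 0 0'>/dev/null; python3 f.py; python3 jog.py '.6 0 0 0;0 0 0 0;0 0 0 0'>/dev/null; python3 f.py;python3 jog.py '.6 0 0 0;0 0 0 0;0 0 0 0'>/dev/null; python3 f.py
```

```text
t 29.9667 F tool [-6.7 -4.2 11.4] pos [464.4  32.8  53.7] along 43.3 w 14.423410343712893 81.45954966545105
t 30.2167 F tool [-8.1 -4.8 12.6] pos [464.4  33.1  53.7] along 43.67 w 14.34879282464076 81.55139923095703
t 30.4667 F tool [-15.   -5.   12.9] pos [464.3  33.2  53.7] along 43.73 w 14.682593575070504 81.51959538459778
```

```bash
python3 jog.py '.1 0 0 0;0 0 0 0;0 0 0 0;0 0 0 0;0 0 0 0;0 0 0 0;0 0 0 0;0 0 0 0'>/dev/null; python3 f.py; python3 jog.py '0 0 0 0;0 0 0 0;0 0 0 0;0 0 0 0;0 0 0 0;0 0 0 0;0 0 0 0;0 0 0 0'>/dev/null; python3 f.py; python3 -c "
from h import *
shot('side','s9',(230,155,330,230),8)"
```

```text
t 31.1333 F tool [-15.2  -5.3  12.3] pos [464.4  33.2  53.7] along 43.76 w 14.235319007987092 81.52540326118469
t 31.8 F tool [-15.9  -5.2  12.8] pos [464.4  33.2  53.7] along 43.78 w 14.22807738060982 81.52532815933228
```

View pics/s9.png

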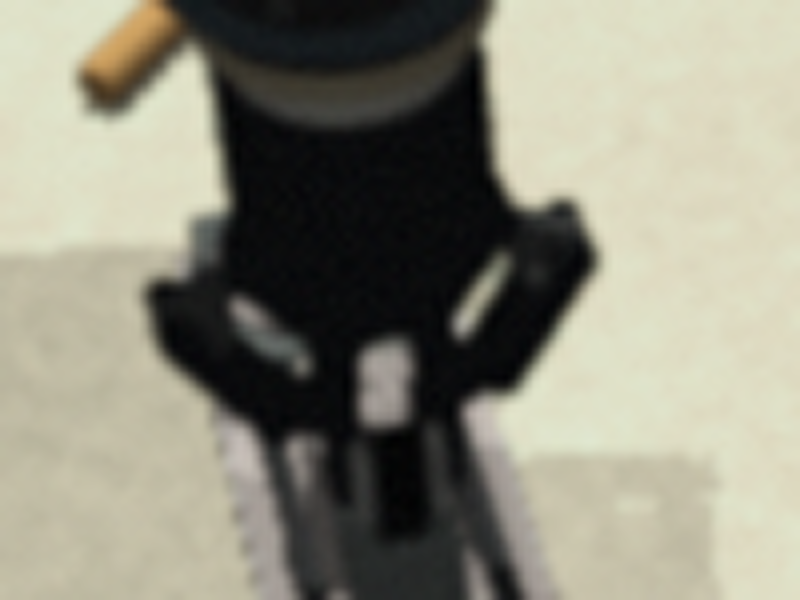

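The picture shows the gripper holding the post at (400,480), with the plates and knob hidden behind it. The slide's travel of 43.8 mm matches the 43 mm predicted for three plates, and the 15-16 N push is steady.

```bash
python3 -c "
from rig import ctrl
print(ctrl.hand_in())"
```

```text
the job is handed in; nothing more can be done
None
```

I handed the job in with the knob last seen about 0.03 rad off the mark, three plates in the channel and the slide held about 6 mm short of its end; its push on the tool held steady at 15–16 N, which by estimate leaves about 10 N on the plates. The gripper hid the plates and knob in the last picture, and the hand-in returned no verdict.

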